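# Make up the tasting kit and the capping kit

## Robot

A 7-joint arm with a two-finger parallel gripper is mounted at the origin on a cart in front of the work surface, level with it; the furniture and walls round the work are solid. World frame = base frame: x ahead of the robot, y to its left, z up, the work surface at z = 0. Lengths are in m, angles in rad, forces in N, time in s.
With the tool pointing down it reaches from about 0.4 to 0.875 m from the base axis. Payload 6.5 kg.
Tool frame: the origin (TCP) lies at the centre of the arm's flange, where the gripper is bolted on; the fingertips stand 173 mm ahead of it and the grasp point (between the pads) lies 155 mm ahead of it (grip_point_offset is the distance from the TCP to the grasp point, in m); z points along the fingers, y is the line along which they close (so a half turn about z gives the same grasp; the last joint's range is limited). The gripper opens to 85 mm and grips with 20 to 120 N. Pads are 22 mm wide; open, the fingers measure 114 mm over their backs; the gripper's body (76 mm by 85 mm) begins 54 mm behind the grasp point. The pads swing forward as they close: fully open they stand 13 mm farther back than shut.
Start: joints at [-1.373, 0.536, -0.004, 1.538, 0.003, 1.067, -0.071], TCP at [0.169, 0.628, 0.405] pointing down, gripper open.
Joint ranges: [-2.7, 2.7], [-0.37, 2.16], [-1.27, 1.26], [0.24, 2.4], [-1.31, 4.45], [0.19, 1.91], [-2.76, 2.76]. Speed limits (rad/s): [2.39, 2.39, 3.14, 3.14, 3.14, 3.14, 3.14].

## Interface

Orientations are given as a rotation vector (axis times angle).
In Python, from workcell import read_state, read_camera, finish_job, grip_point_offset gives the robot as it stands. The module is installed in compiled form; this text tells all that it offers.
- The arm moves only by the shell command python3 -m pendant 'ROWS' [OPENING] [FORCE]. ROWS is JSON, a list of rows, each a list of 4 numbers: the shift along the world's x, y, z in mm, then the turn about the world's z in degrees. In form: [[tx, ty, tz, spin], ...]. A call has 1 to 5 rows; each row is the pose to reach, as a shift and turn from the pose commanded when the call began; what a row does not reach only later rows make up. A row lasts 1/10 s, in which the tool goes at most 50 mm and 8.59 degrees, less where a joint would pass 70% of its speed; a pose out of reach is approached as far as the arm can. A call with a gripper value outside its range is refused whole. OPENING is the closure in counts, from 0 (fully open) to 255 (shut), set as the call begins (- or left out, the last holds). The fingers move at their own pace and stop on an object; FORCE is the grip in N (left out, the last holds). Time passes only in rows, so rows that repeat a pose let the fingers close. It gives the time, the measured TCP pose, the force, the opening and the grip force at its end, in the units of the state.
- read_state(): the state, without advancing time (a new reading comes with each control period).
- read_camera(name): name is "scene" or "side" or "wrist"; returns a dict with "pixels" (384x512x3 uint8, red, green, blue), "fov_y" (degrees; the focal length in pixels is half the picture's height over the tangent of half this angle, whatever the lens; pixels are square), "cx", "cy" (the principal point, pixels), "origin" and "orientation" of the camera in the world. Camera axes: x right, y down, z forward; pixel columns grow to the right and rows downward; lengths in m; the calibration is good to about 2 mm. A picture is of the moment at which its call begins. There is no depth.
- finish_job(): hands the job in; it is judged then, once.
The state is a dict: "time": time; "joint_positions": joint angles; "joint_velocities": joint speeds; "tau": joint torques, N m; "ee_pos": TCP position; "orientation": TCP orientation; "ft_force": force on the tool from outside, world axes, zero at the start; "ft_torque": the same for the moment, N m; "finger_gap": finger opening in m; "gripper_force": force on a finger pad.
Only numpy, scipy, OpenCV 4.12 (cv2) and the standard library are available. Lean on these libraries where they do the work, as an engineer would, in place of code of your own. Each camera call takes 0.05 s, during which the arm holds its last target. There are 200 camera calls.

## Task

Make up two kits from the stock on the bench. Tasting kit, in the longer tray with two cradles and a cross pocket: lay the loose cigar in the narrow cradle and the torch lighter in the wide cradle, both lengthwise, and stand the cigar cutter upright in the cross pocket. Capping kit, in the shorter tray with two square pockets: stand the gum pot upright in the big pocket and the cap punch upright in the small one; every piece must sit right down on its tray's floor, and the ring gauge and the gum brush stay where they lie.

Things in the scene. Friction and masses are not known exactly. Their poses are not given: they have to be found in the camera images.
- tasting_tray: Longer wooden tray, 195x130 mm, fixed. Origin: underside centre; x lengthwise, away from robot; y left; z up. Floor z=5, fence tops z=13. Centres (x,y) and insides in mm: narrow cradle (0,-37), 185x46; wide cradle (21.5,25), 142x56, both along x, side rails cut away for fingers from x=-10 to 45; cross pocket for the cutter at the near end (-73.5,27), 38 along x, 66 along y.
- capping_tray: Shorter tray of the same woods, 148x90 mm, fixed. Origin: underside centre; x lengthwise, away from robot; y left; z up. Floor z=5 mm, fence tops z=13 mm. Big square pocket for the gum pot: centre x=29 mm, y=0, inside 80x80 mm. Small square pocket for the cap punch, at the near end: centre x=-44 mm, y=0, inside 50x50 mm.
- cigar_center (a point): Centre of the single loose brown cigar lying by itself on the low bench top (not the cigars in the row on the raised ledge). 148 mm long along its x axis, 21 mm thick; it lies on its side, centre about 10 mm above what it lies on, 30 g. It can roll when nudged. Either end may point either way.
- lighter_center (a point): Centre of the black torch lighter lying on its side: 120 mm long along its y axis, about 31 mm thick, the head a little thicker than the barrel, centre about 15.5 mm above what it lies on, 110 g. Either end may point either way.
- cutter: Standing cigar cutter, black with gilt top and foot: 14 mm thick along its x axis, 46 mm wide along y, 69 mm tall (z). Origin: centre of its underside. Its blade does not move here. 75 g.
- gum_pot: Round beige stoneware pot, open at the top, 55 mm diameter, 49 mm tall. Origin: centre of its underside, z up. 140 g.
- cap_punch: Small brass cap punch standing upright like a waisted peg, 25 mm diameter, 60 mm tall. Origin: centre of its underside, z up. 45 g.
- ring_gauge: Flat wooden plate with a row of holes, 46 x 150 x 9 mm, lying at the left on a thin white plate (top 3 mm above the bench; one of the stock may also stand on it). Origin: centre of its underside; long axis y, about away from the robot. Belongs to neither kit; leave it where it lies.
- gum_brush: Small flat brush with a wooden handle, 18 x 144 x 6 mm, lying by the ring gauge. Origin: centre of its underside; long axis y, about away from the robot. Belongs to neither kit; leave it where it lies.

How it is judged:
By the outcome, as a careful person would: the job done as asked, in the order asked, and still so for the second after the job is handed in, with the robot touching nothing.
It also fails if it takes over 120 s, if anything falls off the work surface, if the arm or the gripper's body presses on something with over 40 N, if the wrist force passes 120 N, or if a joint passes its speed limit or range.

## Working session

There is one attempt and no reset: what is moved stays moved. The work goes in short steps, Python scripts to look and compute and a shell command to move; the robot and the scene stay as the last step left them, time stands still between calls to the robot, and variables do not carry over. Pictures are saved under pics/ and viewed, at most 14 in all, crops included, and the job is handed in when it is done.

```bash
mkdir -p pics
cat > h.py <<'E'
import numpy as np, cv2, json
from scipy.spatial.transform import Rotation as R
from workcell import read_state, read_camera, finish_job, grip_point_offset
def snap(name,fn):
    c=read_camera(name); p=c.pop("pixels"); cv2.imwrite(f"pics/{fn}.png",p[:,:,::-1])
    c={k:(np.array(v).tolist() if not isinstance(v,(int,float,str)) else v) for k,v in c.items()}
    json.dump(c,open(f"pics/{fn}.json","w")); return c
def crop(fn,out,u0,v0,u1,v1,s):
    p=cv2.imread(f"pics/{fn}.png")[v0:v1,u0:u1]
    cv2.imwrite(f"pics/{out}.png",cv2.resize(p,None,fx=s,fy=s,interpolation=cv2.INTER_CUBIC))
def cam(fn):
    c=json.load(open(f"pics/{fn}.json")); o=np.array(c["orientation"])
    M=o if o.shape==(3,3) else (R.from_rotvec(o) if o.size==3 else R.from_quat(o)).as_matrix()
    return c,np.array(c["origin"]),M,192/np.tan(np.radians(c["fov_y"])/2)
def ray(fn,u,v):
    c,o,M,f=cam(fn); d=M@np.array([(u-c["cx"])/f,(v-c["cy"])/f,1]); return o,d/np.linalg.norm(d)
def onz(fn,u,v,z):
    o,d=ray(fn,u,v); return (o+d*(z-o[2])/d[2])*1000
def tri(*obs):
    A=np.zeros((3,3));b=np.zeros(3)
    for fn,u,v in obs:
        o,d=ray(fn,u,v);P=np.eye(3)-np.outer(d,d);A+=P;b+=P@o
    x=np.linalg.solve(A,b); 
    res=[np.linalg.norm((np.eye(3)-np.outer(ray(*q)[1],ray(*q)[1]))@(x-ray(*q)[0]))*1000 for q in obs]
    return x*1000,np.round(res,1)
def proj(fn,p):
    c,o,M,f=cam(fn); q=M.T@(np.array(p)/1000-o); return q[0]/q[2]*f+c["cx"],q[1]/q[2]*f+c["cy"]
E
python3 - <<'E'
from h import *
for n in("scene","side","wrist"):print(snap(n,n+"0"))
for n in("scene","side"):crop(n+"0",n+"0b",0,0,512,384,1.56)
s=read_state();print(s["time"],s["ee_pos"],s["orientation"],s["finger_gap"],grip_point_offset)
E
```

```text
{'fov_y': 51.18782298950708, 'cx': 247.5987401499525, 'cy': 192.9211366537909, 'origin': [0.9550996969146043, 1.1627365415056583, 0.5946055359655096], 'orientation': [-0.5081996411386319, -2.4211397811955973, 1.5434722887000347]}
{'fov_y': 48.878561786201885, 'cx': 254.01111859966213, 'cy': 196.79149724929752, 'origin': [0.4037474996700384, 1.3264632112067039, 0.5629585056837744], 'orientation': [-0.08646395134498187, 2.5680739471237914, -1.705410791183317]}
{'fov_y': 70.14659514766532, 'cx': 258.78522076009307, 'cy': 194.02034644717014, 'origin': [0.1031775737608384, 0.6448550924644761, 0.3732071029367172], 'orientation': [2.3121422123503272, 1.7689977234660486, 0.24416890039813752]}
0.15 [0.16941171 0.62727869 0.40397917] [-4.13118121e-01 -3.11422290e+00  2.16800035e-03] 0.08509092306367572 0.1547
```

View pics/scene0b.png

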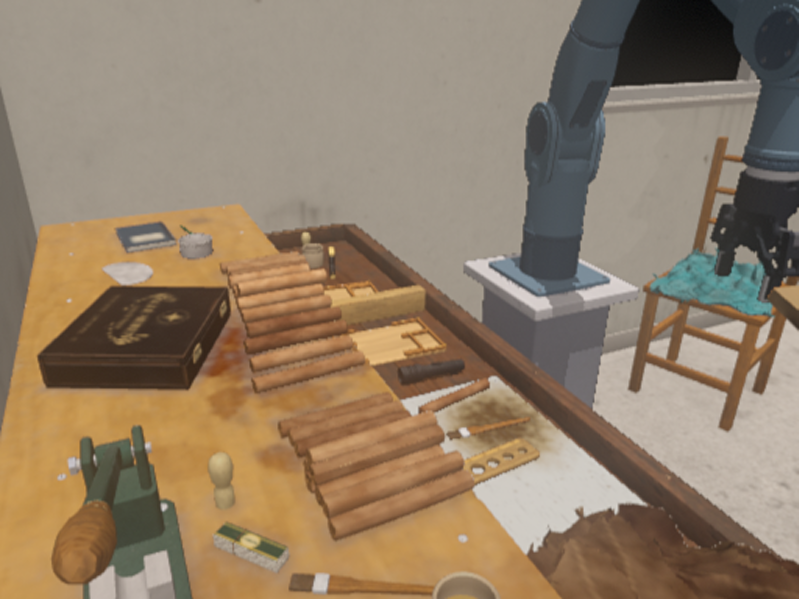

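View pics/side0b.png

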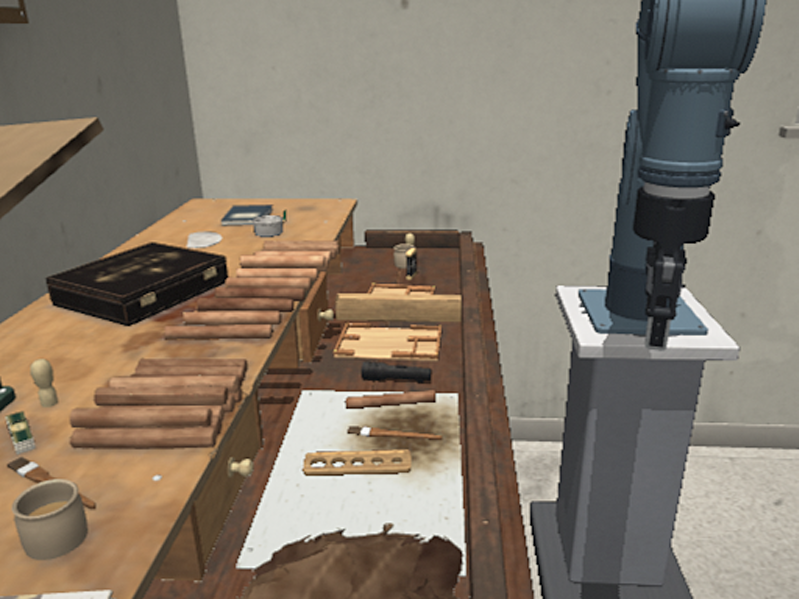

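The views show, from left (near cameras) to right: ring gauge and brush on the white plate, cigar (scene crop ~(455,395), side ~(390,399)), lighter (430,371 / 396,372), the tasting tray, a tall divider board, the capping tray, then pot, punch and cutter at the far end, all beside a raised ledge.

Run:
```python
from h import *
k=1.56
T=lambda a,b:print(a,b,*tri(("scene0",a[0]/k,a[1]/k),("side0",b[0]/k,b[1]/k)))
for a,b in [((454,396),(390,400)),((431,371),(396,372)),((332,262),(411,262)),((305,238),(410,238)),((314,250),(402,250)),((424,288),(461,295)),((427,309),(461,319)),((445,347),(439,358)),((394,397),(357,202)),((487,430),(398,434)),((504,460),(358,462))]:T(a,b)
for u,v in [(461,295),(337,295),(461,319),(337,318)]:print(onz("side0",u/k,v/k,0.0))
```

```text
(454, 396) (390, 400) [495.55819137 407.07962738  12.64550882] [0.5 0.5]
(431, 371) (396, 372) [493.19421764 319.74463325  14.27289885] [1.7 1.7]
(332, 262) (411, 262) [ 496.96632612 -197.39948069   37.84698159] [2.4 2.4]
(305, 238) (410, 238) [ 510.01060334 -376.84604461   44.29326292] [2.5 2.5]
(314, 250) (402, 250) [ 522.84411433 -258.17343635   50.45181926] [0.7 0.7]
(424, 288) (461, 295) [379.17156543  65.85950965  55.95051739] [4.1 4.1]
(427, 309) (461, 319) [378.10498535  80.85792985  10.42338917] [2.6 2.6]
(445, 347) (439, 358) [419.75887278 238.43006318   3.27716687] [0. 0.]
(394, 397) (357, 202) [602.50384914 537.08603017 261.27646499] [132.2 132.2]
(487, 430) (398, 434) [477.9877187  483.28114265  -5.12600527] [3.2 3.2]
(504, 460) (358, 462) [522.16953863 593.7165872   27.05237834] [0.9 0.9]
[375.4440597  -85.46827379   0.        ]
[661.34351351 -75.15182715   0.        ]
[377.03748357  50.92238977   0.        ]
[639.95963508  56.22466833   0.        ]
```

```bash
python3 -m pendant '[[320,-300,0,15],[320,-300,0,15],[320,-300,0,15],[320,-300,0,15],[320,-300,0,15]]' 0 30; python3 -m pendant '[[110,-100,0,0],[110,-100,0,0],[110,-100,0,0],[110,-100,0,0],[110,-100,0,0]]'
python3 - <<'E'
from h import *
print(snap("wrist","w1"))
s=read_state();print(s["time"],s["ee_pos"],s["orientation"],s["joint_positions"])
crop("w1","w1b",0,0,512,384,1.56)
E
```

```text
time: 0.65
ee_pos: [0.353, 0.4548, 0.4045]
orientation: [-0.003, -3.141, 0.0]
ft_force: [1.2, 0.7, -0.2]
finger_gap: 0.0856
gripper_force: 0.0
time: 1.15
ee_pos: [0.4627, 0.3553, 0.4044]
orientation: [-0.008, -3.141, 0.001]
ft_force: [-0.1, 0.3, 0.0]
finger_gap: 0.0852
gripper_force: 0.0
{'fov_y': 70.14659514766532, 'cx': 258.78522076009307, 'cy': 194.02034644717014, 'origin': [0.39412706140922316, 0.35536821732826845, 0.37376463859050785], 'orientation': [2.0795515617738713, 2.066613358422071, 0.2862116922934246]}
1.2 [0.46149055 0.35677522 0.40443565] [-3.29661698e-03 -3.14075533e+00 -2.77262984e-04] [-0.75889872  0.42234349  0.03144377  1.72293186 -0.0161649   0.99706579
  0.84726179]
```

View pics/w1b.png

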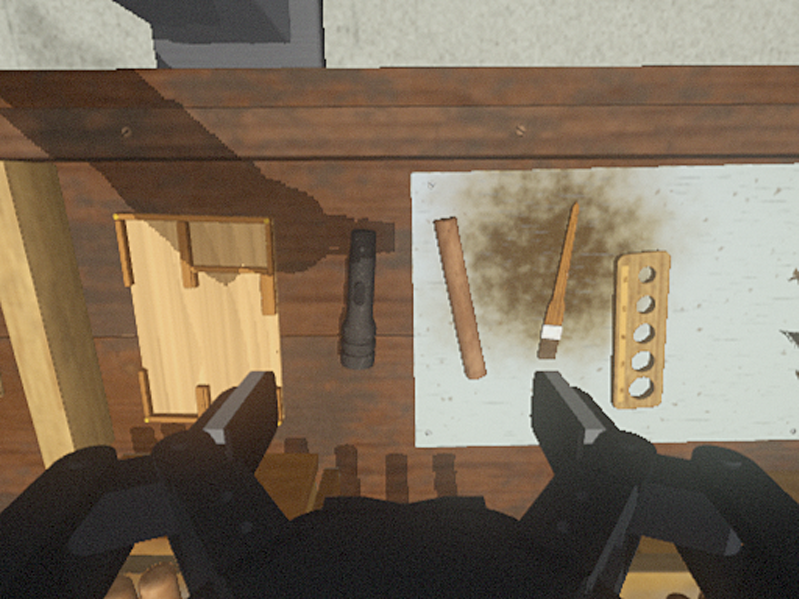

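w1: cigar from (445,218) to (475,378), lighter (362,232)–(356,366), tasting tray outer corners (113,214),(272,218),(283,422),(137,425), divider at left, brush and gauge at right.

```bash
python3 -m pendant '[[20,-370,0,0],[20,-370,0,0],[20,-370,0,0],[20,-370,0,0],[20,-370,0,0]]'; python3 -m pendant '[[0,-120,0,0],[0,-120,0,0],[0,-120,0,0],[0,-120,0,0]]'
python3 - <<'E'
from h import *
print(snap("wrist","w2"))
s=read_state();print(s["time"],s["ee_pos"],s["orientation"],s["joint_positions"])
crop("w2","w2b",0,0,512,384,1.56)
E
```

```text
time: 1.7
ee_pos: [0.4745, 0.1069, 0.4048]
orientation: [-0.003, 3.142, 0.001]
ft_force: [0.7, -0.5, 0.2]
finger_gap: 0.0856
gripper_force: 0.0
time: 2.1
ee_pos: [0.475, -0.0149, 0.4048]
orientation: [0.008, 3.141, -0.001]
ft_force: [0.8, 0.0, -0.2]
finger_gap: 0.0857
gripper_force: 0.0
{'fov_y': 70.14659514766532, 'cx': 258.78522076009307, 'cy': 194.02034644717014, 'origin': [0.4063860391347052, -0.014838196003830574, 0.37409774627386166], 'orientation': [2.0790309528678894, 2.066701235560276, 0.2864016572637782]}
2.15 [ 0.47516742 -0.01263486  0.40470355] [-3.27325071e-03 -3.14157144e+00 -7.73138883e-04] [-0.23155253  0.23791752  0.19022957  1.99578322 -0.05697459  0.91280961
  1.55701889]
```

View pics/w2b.png

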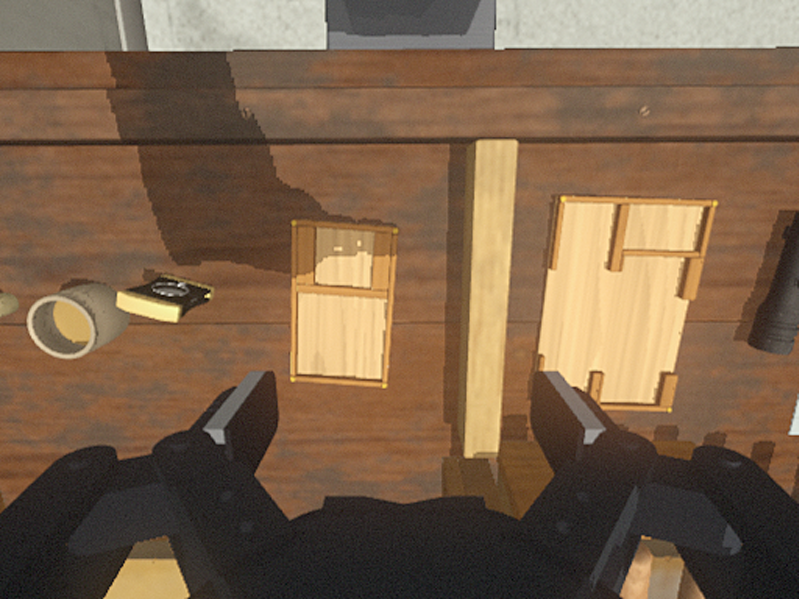

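w2: tasting tray corners at (562,198),(716,202),(670,409); divider top (477,140)–(517,140) to (463,457)/(500,458); capping tray corners (293,221),(397,228),(386,386),(291,381); cutter around (165,297), pot (62,325), punch just at the left edge (5,303).

Run:
```python
from h import *
np.set_printoptions(precision=1,suppress=True)
k=1.56
S=lambda p:(p[0]/k,p[1]/k)
P=[("tt nearright",(113,214),(562,198)),("tt nearleft",(272,218),(716,202)),("tt farleft",(283,422),(670,409))]
for n,a,b in P: print(n,*tri(("w1",*S(a)),("w2",*S(b))),onz("w1",*S(a),.013),onz("w2",*S(b),.013))
print("tt farright",onz("w1",*S((137,425)),.013))
for n,p in [("nr",(293,221)),("nl",(397,228)),("fl",(386,386)),("fr",(291,381))]: print("ct",n,onz("w2",*S(p),.013))
for n,p in [("nr",(315,228)),("nl",(375,228))]: print("smallpkt",n,onz("w2",*S(p),.013))
for n,p in [("cig near",(445,218)),("cig far",(475,378)),("gauge",(641,328)),("brush",(560,282))]: print(n,onz("w1",*S(p),.013))
for n,p in [("li near",(362,232)),("li far",(356,366))]: print(n,onz("w1",*S(p),.0155))
for p in [(477,140),(517,140),(463,457),(500,458)]: print("div",onz("w2",*S(p),.05))
print("pot rim",onz("w2",*S((62,325)),.049))
for p in [(118,291),(180,320),(214,293)]:print("cut",onz("w2",*S(p),.069))
print("tri cig",tri(("w1",*S((460,298))),("side0",*S((390,400)))),tri(("w1",*S((460,298))),("scene0",*S((454,396)))))
print("tri light",tri(("w1",*S((359,300))),("side0",*S((396,372)))))
for a in ("pot",):
  print(tri(("w2",*S((62,325))),("side0",*S((402,246)))),tri(("w2",*S((62,325))),("scene0",*S((314,246)))))
crop("scene0","sc1",180,135,280,235,6); crop("side0","si1",210,135,310,235,6)
```

```text
tt nearright [419.1 114.4  14.3] [0.9 0.9] [418.2 113.6  13. ] [420. 115.  13.]
tt nearleft [423.4 244.4   9.8] [0.8 0.8] [422.3 245.3  13. ] [424.  242.2  13. ]
tt farleft [616.1 237.5  10.1] [0.3 0.3] [614.  238.5  13. ] [614.8 235.6  13. ]
tt farright [616.4  98.5  13. ]
ct nr [ 437.3 -107.7   13. ]
ct nl [443.6 -21.   13. ]
ct fl [589.3 -32.7  13. ]
ct fr [ 583.7 -120.8   13. ]
smallpkt nr [443.2 -89.7  13. ]
smallpkt nl [443.5 -39.4  13. ]
cig near [423.3 389.3  13. ]
cig far [569.1 420.   13. ]
gauge [521.1 566.4  13. ]
brush [478.5 490.1  13. ]
li near [434.1 320.1  15.5]
li far [555.3 310.6  15.5]
div [378.1  37.3  50. ]
div [378.3  65.8  50. ]
div [639.7  35.7  50. ]
div [640.9  68.3  50. ]
pot rim [ 515.6 -290.7   49. ]
cut [ 482.7 -226.4   69. ]
cut [ 505.4 -184.    69. ]
cut [ 484.6 -155.7   69. ]
tri cig (array([494.6, 404.2,  10. ]), array([1.4, 1.4])) (array([493.3, 403.9,  10.6]), array([0.4, 0.4]))
tri light (array([493.3, 315.4,  13.8]), array([0.1, 0.1]))
(array([ 520.6, -292.1,   49.3]), array([4.8, 4.8])) (array([ 514.2, -288.8,   49.7]), array([1.4, 1.4]))
```

View pics/sc1.png

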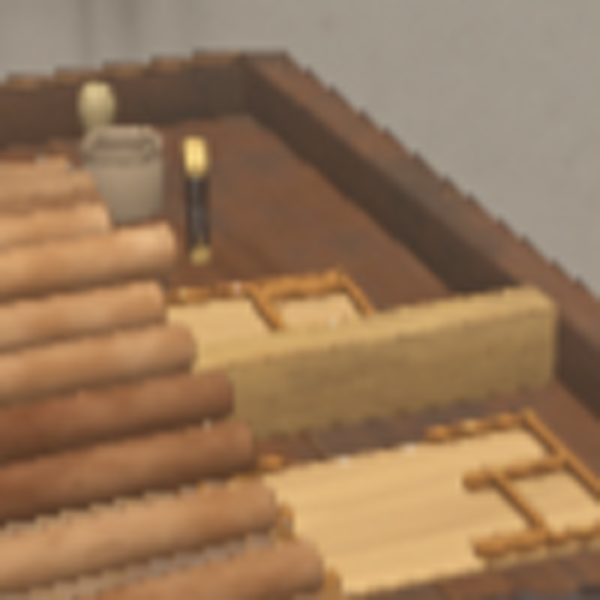

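```bash
python3 -m pendant '[[19,417,-60,12],[19,417,-60,12],[19,417,-60,12],[19,417,-60,12],[19,417,-60,12]]'; python3 -m pendant '[[0,185,-100,0],[0,185,-100,0],[0,185,-100,0],[0,185,-100,0],[0,185,-100,0]]'
python3 - <<'E'
from h import *
print(snap("wrist","w3"))
s=read_state();print(s["time"],s["ee_pos"],s["orientation"])
crop("w3","w3b",0,0,512,384,1.56)
E
```

```text
time: 2.65
ee_pos: [0.4849, 0.2391, 0.3688]
orientation: [0.333, -3.124, -0.002]
ft_force: [1.4, -1.0, -0.0]
finger_gap: 0.0854
gripper_force: 0.0
time: 3.15
ee_pos: [0.4807, 0.4275, 0.2657]
orientation: [0.342, -3.117, -0.005]
ft_force: [-0.5, 0.8, -0.9]
finger_gap: 0.0857
gripper_force: 0.0
{'fov_y': 70.14659514766532, 'cx': 258.78522076009307, 'cy': 194.02034644717014, 'origin': [0.41359479334393273, 0.41232935670431925, 0.2354246043056183], 'orientation': [1.852695078065735, 2.3058351262108037, 0.3175173801534493]}
3.2 [0.48152721 0.4262136  0.26614812] [ 0.34059374 -3.11813705 -0.00360038]
```

View pics/w3b.png

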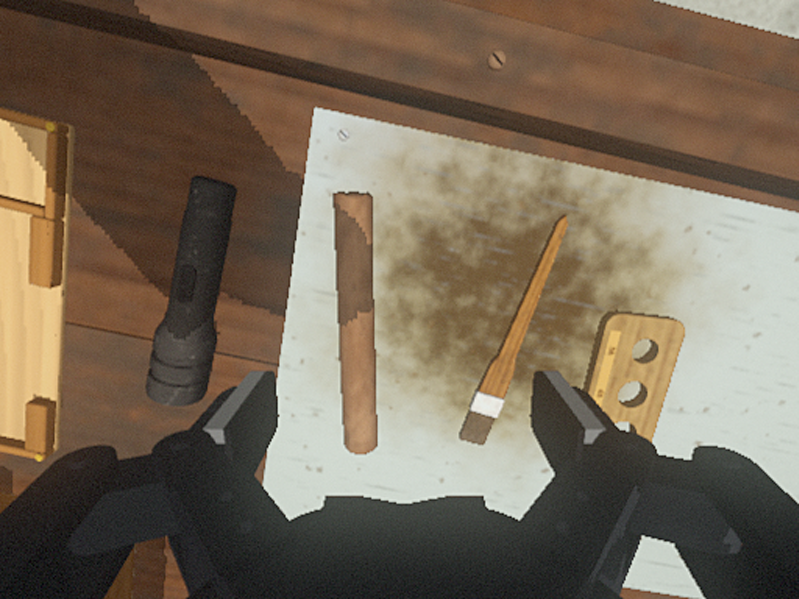

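w3: cigar from (353,193) to (361,452), the lighter (215,178)–(178,402), brush clear to the right.

Run:
```python
from h import *
np.set_printoptions(precision=1,suppress=True)
k=1.56
S=lambda p:(p[0]/k,p[1]/k)
for a,b in [((445,218),(353,193)),((475,378),(361,452)),((362,232),(215,178)),((356,366),(178,402)),((272,218),(68,125)),((283,422),(42,460))]:
  print(*tri(("w1",*S(a)),("w3",*S(b))),onz("w3",*S(b),.013))
```

```text
[423.1 389.2  14.6] [0. 0.] [423.1 389.   13. ]
[570.3 420.9  11.6] [0.8 0.8] [569.9 421.5  13. ]
[432.6 320.1  13. ] [1.8 1.8] [430.9 320.3  13. ]
[558.2 311.2  12.7] [1.8 1.8] [559.9 312.   13. ]
[422.3 243.3   6. ] [0.6 0.6] [421.5 248.5  13. ]
[609.9 240.8  19.9] [0.1 0.1] [616.3 235.3  13. ]
```

```bash
python3 -m pendant '[[15,-21,-20,0],[15,-21,-50,0],[15,-21,-75,0],[15,-21,-88,0],[15,-21,-88,0]]' ; python3 -m pendant '[[0,0,0,0],[0,0,0,0],[0,0,0,0],[0,0,0,0],[0,0,0,0]]' 255 30;python3 -m pendant '[[0,0,0,0],[0,0,0,0],[0,0,0,0],[0,0,0,0],[0,0,0,0]]'
```

```text
time: 3.7
ee_pos: [0.5003, 0.3981, 0.1798]
orientation: [0.327, -3.122, 0.002]
ft_force: [-0.2, -0.9, 0.4]
finger_gap: 0.0855
gripper_force: 0.0
time: 4.2
ee_pos: [0.5019, 0.3984, 0.182]
orientation: [-0.325, 3.124, 0.002]
ft_force: [-0.8, 0.7, 2.9]
finger_gap: 0.0189
gripper_force: 29.1
time: 4.7
ee_pos: [0.5019, 0.3985, 0.182]
orientation: [-0.325, 3.124, 0.001]
ft_force: [-0.8, -0.0, 6.3]
finger_gap: 0.0192
gripper_force: 29.4
```

```bash
python3 -m pendant '[[0,0,40,0],[0,0,80,0],[25,-40,90,-8],[25,-90,90,-14],[25,-140,90,-14]]'; python3 -m pendant '[[0,-50,0,0],[0,-90,0,0],[0,-120,0,0],[0,-120,0,0],[0,-120,0,0]]';python3 -m pendant '[[0,0,0,0],[0,0,0,0]]'
python3 - <<'E'
from h import *
print(snap("wrist","w4"))
s=read_state();print(s["time"],s["ee_pos"],s["orientation"])
crop("w4","w4b",0,0,512,384,1.56)
E
```

```text
time: 5.2
ee_pos: [0.527, 0.2566, 0.2718]
orientation: [0.062, 3.139, 0.0]
ft_force: [0.4, -1.0, -1.8]
finger_gap: 0.019
gripper_force: 29.7
time: 5.7
ee_pos: [0.5267, 0.1376, 0.2712]
orientation: [0.06, 3.141, 0.0]
ft_force: [-0.5, -0.0, -0.2]
finger_gap: 0.019
gripper_force: 29.7
time: 5.9
ee_pos: [0.5265, 0.1397, 0.2711]
orientation: [0.054, 3.141, 0.001]
ft_force: [-0.0, -0.5, -1.3]
finger_gap: 0.0192
gripper_force: 29.7
{'fov_y': 70.14659514766532, 'cx': 258.78522076009307, 'cy': 194.02034644717014, 'origin': [0.4579362432400086, 0.14178649126955228, 0.24039227363891227], 'orientation': [2.108329494243085, 2.034495430667847, 0.28334917839254237]}
5.95 [0.52647902 0.13949433 0.2710401 ] [-5.44229645e-02 -3.14107682e+00 -8.48869987e-04]
```

View pics/w4b.png

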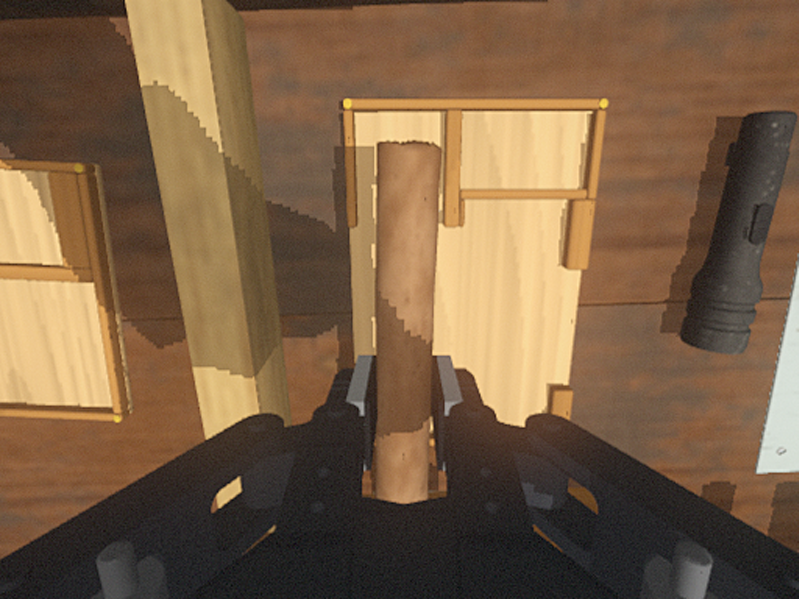

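w4: cigar is held between the pads, parallel to the tray's near fence corners at (347,103) and (603,103); the narrow cradle's near opening spans columns 357–443.

Run:
```python
from h import *
np.set_printoptions(precision=1,suppress=True)
k=1.56
S=lambda p:(p[0]/k,p[1]/k)
for p in [(347,103),(603,103),(357,112),(443,112),(462,188),(588,191),(462,112),(590,112),(118,418),(80,168)]: print(p,onz("w4",*S(p),.013))
print("cig",onz("w4",*S((409,142)),.10),onz("w4",*S((402,500)),.1))
s=read_state();print(s["ee_pos"])
```

```text
(347, 103) [419.9 115.5  13. ]
(603, 103) [424.4 240.7  13. ]
(357, 112) [424.1 120.1  13. ]
(443, 112) [425.6 162.4  13. ]
(462, 188) [462.1 171.8  13. ]
(588, 191) [465.9 236.8  13. ]
(462, 112) [426.  171.7  13. ]
(590, 112) [428.2 234.7  13. ]
(118, 418) [588.1 -34.2  13. ]
(80, 168) [445.4 -22.3  13. ]
cig [446.2 143.9 100. ] [578.4 136.9 100. ]
[0.5 0.1 0.3]
```

```bash
python3 -m pendant '[[0,-2,-40,0],[0,-2,-70,0],[0,-2,-80,0],[0,-2,-86,0],[0,-2,-86,0]]'; python3 -m pendant '[[0,0,0,0],[0,0,0,0],[0,0,0,0],[0,0,0,0]]' 130;  python3 -m pendant '[[0,0,40,0],[0,0,90,0],[0,60,110,0],[0,60,110,0]]'
python3 - <<'E'
from h import *
print(snap("wrist","w5"))
s=read_state();print(s["time"],s["ee_pos"],s["orientation"])
crop("w5","w5b",0,0,512,384,1.56)
E
```

```text
time: 6.45
ee_pos: [0.5268, 0.1365, 0.1853]
orientation: [0.057, 3.141, 0.0]
ft_force: [0.3, -0.4, 0.2]
finger_gap: 0.0186
gripper_force: 29.7
time: 6.85
ee_pos: [0.5268, 0.1362, 0.1857]
orientation: [0.058, 3.14, 0.001]
ft_force: [-0.0, -0.3, -0.6]
finger_gap: 0.0419
gripper_force: 0.0
time: 7.25
ee_pos: [0.5271, 0.2011, 0.2984]
orientation: [0.051, 3.136, 0.009]
ft_force: [-1.2, 1.8, -0.2]
finger_gap: 0.0419
gripper_force: 0.0
{'fov_y': 70.14659514766532, 'cx': 258.78522076009307, 'cy': 194.02034644717014, 'origin': [0.4586613453871099, 0.2032533778237197, 0.26733379548159647], 'orientation': [2.1065635053108687, 2.0349367849188273, 0.294253684611304]}
7.3 [0.52650723 0.20198785 0.29752044] [0.04791199 3.13753812 0.00857733]
```

View pics/w5b.png

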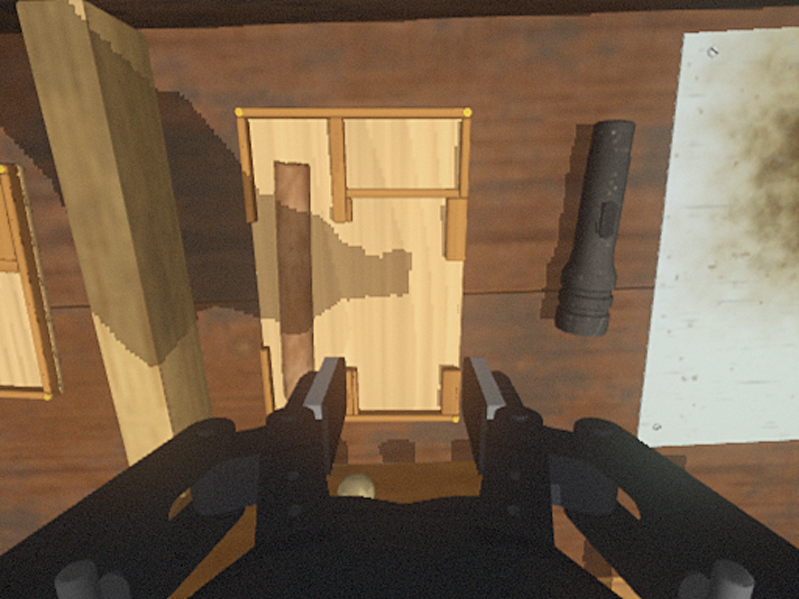

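w5: cigar lies flat in the narrow cradle, (291,163) to ~(297,395), inside fences; lighter from (615,122) to (582,333).

Run:
```python
from h import *
np.set_printoptions(precision=1,suppress=True)
k=1.56
S=lambda p:(p[0]/k,p[1]/k)
for a,b in [((362,232),(614,124)),((356,366),(583,331))]:
  print(*tri(("w1",*S(a)),("w5",*S(b))),onz("w5",*S(b),.0155),onz("w1",*S(a),.0155))
print("cig",onz("w5",*S((291,163)),.015))
s=read_state();print(s["ee_pos"],R.from_rotvec(s["orientation"]).as_matrix()[:2,1])
```

```text
[433.7 320.3  17.6] [0.1 0.1] [433.4 321.2  15.5] [434.1 320.1  15.5]
[551.9 311.4  22. ] [0.4 0.4] [553.9 314.2  15.5] [555.3 310.6  15.5]
cig [447.7 141.7  15. ]
[0.5 0.2 0.3] [0. 1.]
```

```bash
python3 -m pendant '[[-33,50,0,-2.5],[-33,100,0,-2.5],[-33,120,0,-2.5],[-33,120,-20,-2.5],[-33,120,-20,-2.5]]' 0; python3 -m pendant '[[0,0,0,0],[0,0,0,0]]'
```

```text
time: 7.8
ee_pos: [0.4921, 0.316, 0.2725]
orientation: [-0.123, -3.135, 0.005]
ft_force: [-0.2, -0.3, -0.8]
finger_gap: 0.0856
gripper_force: 0.0
time: 8.0
ee_pos: [0.4941, 0.3149, 0.2755]
orientation: [0.129, 3.139, -0.001]
ft_force: [0.1, 0.3, 0.2]
finger_gap: 0.0853
gripper_force: 0.0
```

```bash
python3 -m pendant '[[0,1,-45,0],[0,1,-75,0],[0,1,-88,0],[0,1,-94,0],[0,1,-94,0]]'; python3 -m pendant '[[0,0,0,0],[0,0,0,0],[0,0,0,0],[0,0,0,0],[0,0,0,0]]' 255 50;python3 -m pendant '[[0,0,0,0],[0,0,0,0]]'; python3 -m pendant '[[0,0,40,0],[0,0,80,0],[0,0,95,0],[0,0,95,0],[0,0,95,0]]'
```

```text
time: 8.5
ee_pos: [0.4941, 0.3169, 0.1816]
orientation: [0.127, 3.139, 0.0]
ft_force: [0.0, 0.7, -0.4]
finger_gap: 0.0857
gripper_force: 0.0
time: 9.0
ee_pos: [0.4939, 0.3172, 0.182]
orientation: [0.127, 3.138, 0.001]
ft_force: [-2.4, -1.1, 6.8]
finger_gap: 0.0262
gripper_force: 48.8
time: 9.2
ee_pos: [0.4938, 0.3172, 0.182]
orientation: [0.126, 3.138, 0.001]
ft_force: [-1.9, -1.3, 6.6]
finger_gap: 0.0263
gripper_force: 48.8
time: 9.7
ee_pos: [0.4931, 0.3168, 0.2751]
orientation: [-0.126, -3.138, 0.001]
ft_force: [-0.9, -0.3, -2.8]
finger_gap: 0.026
gripper_force: 50.0
```

```bash
python3 -m pendant '[[20,-45,0,2.7],[40,-90,0,2.7],[46,-117,0,2.7],[46,-117,0,2.7],[46,-117,0,2.7]]';python3 -m pendant '[[0,0,0,0],[0,0,0,0]]';  python3 - <<'E'
from h import *
snap("wrist","w6")
s=read_state();print(s["time"],s["ee_pos"],s["orientation"])
crop("w6","w6b",0,0,512,384,1.56)
E
```

```text
time: 10.2
ee_pos: [0.539, 0.1994, 0.2742]
orientation: [-0.055, -3.138, 0.002]
ft_force: [-0.4, -0.1, -1.3]
finger_gap: 0.0261
gripper_force: 50.0
time: 10.4
ee_pos: [0.5389, 0.2017, 0.2755]
orientation: [-0.048, -3.14, -0.001]
ft_force: [-0.2, -1.1, -0.8]
finger_gap: 0.0258
gripper_force: 50.0
10.45 [0.53901009 0.20155421 0.27567873] [-4.86626459e-02 -3.14042503e+00 -5.65744334e-04]
```

View pics/w6b.png

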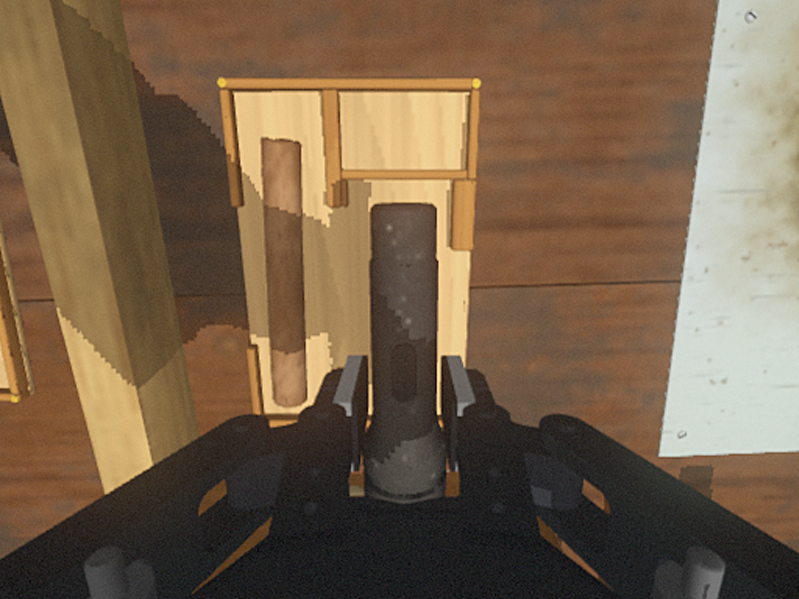

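w6: cigar still in its cradle; lighter held lengthwise, near end at (404,205), between the wide cradle's side rails.

Run:
```python
from h import *
np.set_printoptions(precision=1,suppress=True)
k=1.56
S=lambda p:(p[0]/k,p[1]/k)
print(onz("w6",*S((404,205)),.117),onz("w6",*S((404,495)),.109))
for p in [(342,180),(470,180),(345,205),(453,205),(222,83),(476,83)]:print(p,onz("w6",*S(p),.013))
```

```text
[476.6 203.5 117. ] [584.3 200.1 109. ]
(342, 180) [468.1 171.4  13. ]
(470, 180) [470.2 238.3  13. ]
(345, 205) [480.8 172.1  13. ]
(453, 205) [482.7 229.4  13. ]
(222, 83) [420.3 115.6  13. ]
(476, 83) [424.3 240.8  13. ]
```

```bash
python3 -m pendant '[[3,-2,-40,0],[3,-2,-65,0],[3,-2,-80,0],[3,-2,-88,0],[3,-2,-88,0]]'; python3 -m pendant '[[0,0,0,0],[0,0,0,0],[0,0,0,0],[0,0,0,0]]' 130;  python3 -m pendant '[[0,0,40,0],[0,0,90,0],[-20,-50,140,0],[-40,-100,170,0],[-50,-150,180,0]]'
python3 - <<'E'
from h import *
snap("wrist","w7")
s=read_state();print(s["time"],s["ee_pos"],s["orientation"])
crop("w7","w7b",0,0,512,384,1.56)
E
```

```text
time: 10.95
ee_pos: [0.5426, 0.1986, 0.1881]
orientation: [-0.051, -3.141, -0.0]
ft_force: [-0.1, 0.8, -1.2]
finger_gap: 0.026
gripper_force: 50.0
time: 11.35
ee_pos: [0.5428, 0.1982, 0.1886]
orientation: [0.052, 3.14, 0.001]
ft_force: [0.1, -0.5, 1.0]
finger_gap: 0.0421
gripper_force: 0.0
time: 11.85
ee_pos: [0.5008, 0.0794, 0.3587]
orientation: [0.049, 3.138, 0.002]
ft_force: [0.9, 0.4, -0.1]
finger_gap: 0.0421
gripper_force: 0.0
11.9 [0.49978397 0.07027415 0.36015084] [ 0.06513751  3.13792755 -0.00557659]
```

View pics/w7b.png

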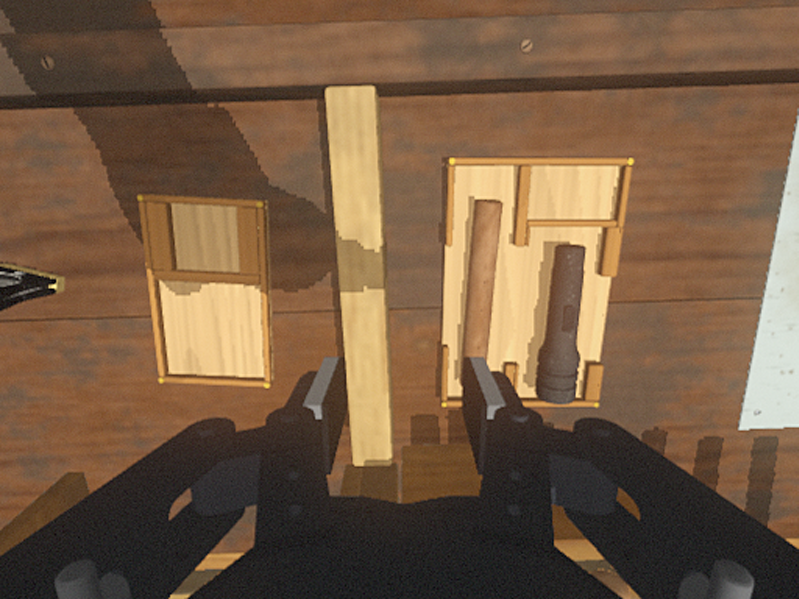

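w7: lighter sits in the wide cradle (570,247)–(556,402) with the cigar beside it in the narrow one; both inside their fences. Next the cutter.

```bash
python3 -m pendant '[[0,-50,0,-8.5],[0,-100,0,-17],[0,-150,0,-25.5],[0,-200,0,-34],[0,-240,0,-42.5]]' 0; python3 -m pendant '[[0,0,0,-8.5],[0,0,0,-17],[0,0,0,-25.5],[0,0,0,-34],[0,0,0,-42.5]]';python3 -m pendant '[[0,0,0,-8.5],[0,0,0,-17],[0,0,0,-25],[0,0,0,-31],[0,0,0,-31]]'
python3 - <<'E'
from h import *
snap("wrist","w8")
s=read_state();print(s["time"],s["ee_pos"],s["orientation"],s["joint_positions"])
crop("w8","w8b",0,0,512,384,1.56)
E
```

```text
time: 12.4
ee_pos: [0.5006, -0.1633, 0.3567]
orientation: [1.199, 2.903, -0.001]
ft_force: [0.3, -0.4, 0.3]
finger_gap: 0.0855
gripper_force: 0.0
time: 12.9
ee_pos: [0.5012, -0.1602, 0.3563]
orientation: [2.168, 2.274, 0.0]
ft_force: [-0.4, 0.6, -0.0]
finger_gap: 0.0854
gripper_force: 0.0
time: 13.4
ee_pos: [0.5013, -0.16, 0.3562]
orientation: [2.692, 1.619, -0.001]
ft_force: [-0.5, 0.2, 0.2]
finger_gap: 0.0853
gripper_force: 0.0
13.45 [ 0.50123741 -0.16005491  0.35621755] [ 2.68943599e+00  1.62346595e+00 -4.46373144e-04] [-0.27801955  0.45185557  0.64616842  1.93819773 -0.35222562  0.86520547
  0.06752307]
```

View pics/w8b.png

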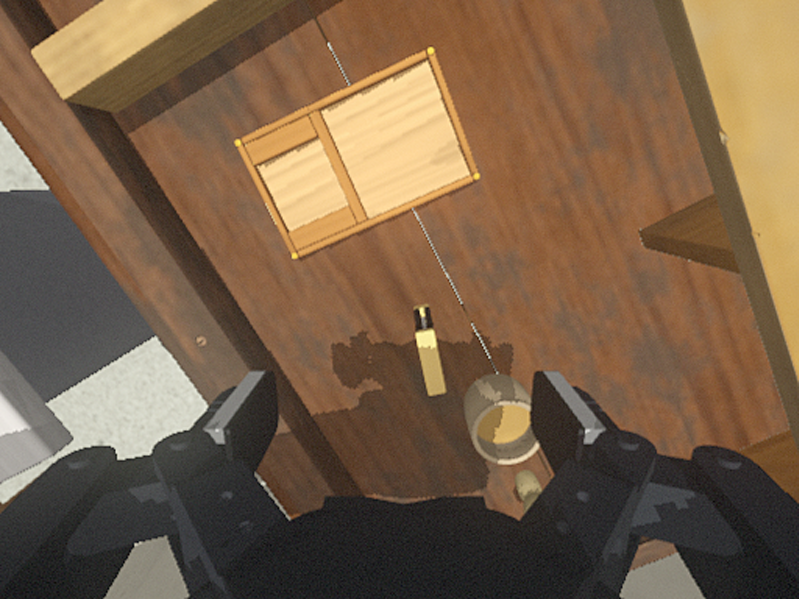

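w8: cutter's gilt top spans (426,332)–(435,393), foot at (421,310); pot rim centre (503,430), punch top (528,488); capping tray pins (239,143),(431,51),(476,176),(294,255).

Run:
```python
from h import *
np.set_printoptions(precision=1,suppress=True)
k=1.56
S=lambda p:(p[0]/k,p[1]/k)
for n,p in [("near",(426,332)),("far",(435,393)),("nl",(416,333)),("nr",(436,330))]: print(n,onz("w8",*S(p),.069))
print(tri(("w8",*S((435,393))),("w2",*S((121,299)))),tri(("w8",*S((426,332))),("w2",*S((180,312)))))
print("foot",onz("w8",*S((421,308)),.005))
P=[onz("w8",*S(p),.013) for p in [(239,143),(431,51),(476,176),(294,255)]];print(np.array(P),np.mean(P,0))
print("pot",onz("w8",*S((503,432)),.049),tri(("w8",*S((503,432))),("w2",*S((62,325)))),"punch",onz("w8",*S((528,490)),.060))
s=read_state();print(s["ee_pos"]*1000,R.from_rotvec(s["orientation"]).as_matrix()[:2,1])
```

```text
near [ 503.4 -187.3   69. ]
far [ 489.  -228.4   69. ]
nl [ 497.5 -184.9   69. ]
nr [ 509.6 -189.1   69. ]
(array([ 489.2, -228.2,   66.8]), array([1.2, 1.2])) (array([ 502.4, -190.5,   57.2]), array([0.9, 0.9]))
foot [ 501.5 -189.7    5. ]
[[ 446.2  -23.4   13. ]
 [ 588.4  -35.2   13. ]
 [ 580.8 -119.7   13. ]
 [ 438.3 -107.2   13. ]] [513.4 -71.4  13. ]
pot [ 515.4 -290.3   49. ] (array([ 515.4, -290. ,   49.6]), array([0.1, 0.1])) punch [ 512.3 -335.8   60. ]
[ 501.2 -160.1  356.2] [ 0.9 -0.5]
```

```bash
python3 -m pendant '[[-5,-40,-30,8.5],[-5,-48,-70,8.6],[-5,-48,-100,8.6],[-5,-48,-100,8.6]]'; python3 -m pendant '[[0,0,0,0],[0,0,0,0]]';python3 - <<'E'
from h import *
snap("wrist","w9")
s=read_state();print(s["time"],s["ee_pos"]*1000,R.from_rotvec(s["orientation"]).as_matrix()[:2,1])
crop("w9","w9b",100,130,420,384,2.4)
E
```

```text
time: 13.85
ee_pos: [0.4944, -0.2079, 0.2531]
orientation: [-2.557, -1.816, 0.006]
ft_force: [-0.2, 0.3, 0.1]
finger_gap: 0.0857
gripper_force: 0.0
time: 14.05
ee_pos: [0.497, -0.2084, 0.258]
orientation: [2.56, 1.818, 0.003]
ft_force: [0.4, -0.4, -0.6]
finger_gap: 0.0858
gripper_force: 0.0
14.1 [ 497.05545986 -208.33632121  258.06243947] [ 0.94413439 -0.32954633]
```

View pics/w9b.png

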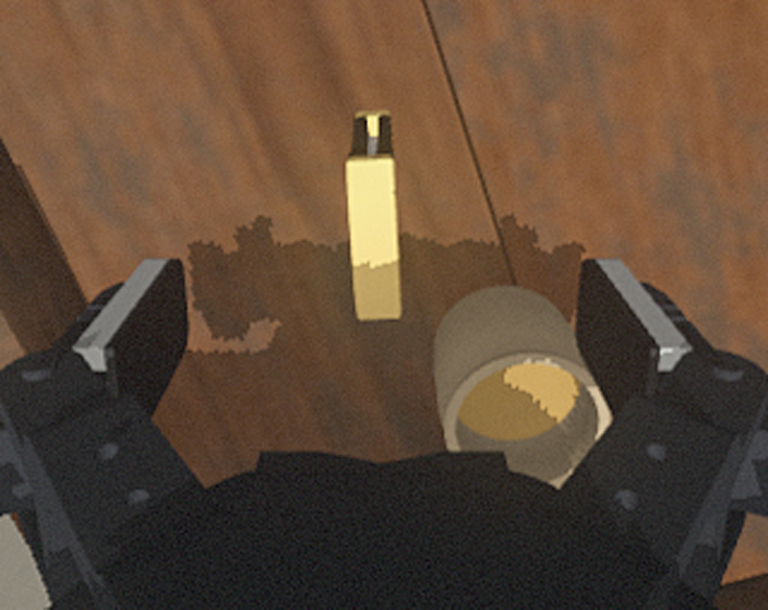

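Run:
```python
from h import *
np.set_printoptions(precision=1,suppress=True)
S=lambda p:(100+p[0]/2.4,130+p[1]/2.4)
for z in(.066,.069):print(np.array([onz("w9",*S(p),z) for p in [(346,158),(394,156),(355,320),(402,317)]]))
print(tri(("w9",*S((379,319))),("w8",435/1.56,393/1.56)),tri(("w9",*S((370,157))),("w8",426/1.56,332/1.56)))
```

```text
[[ 496.8 -184.9   66. ]
 [ 508.5 -188.5   66. ]
 [ 483.1 -229.3   66. ]
 [ 495.6 -232.7   66. ]]
[[ 497.2 -184.2   69. ]
 [ 508.7 -187.7   69. ]
 [ 483.8 -227.7   69. ]
 [ 496.1 -231.1   69. ]]
(array([ 492.8, -219.6,   86.8]), array([0.7, 0.7])) (array([ 505.2, -181.2,   86.8]), array([0.3, 0.3]))
```

w9: cutter top (346,158)–(402,317) in the crop, central between the open fingers; centre (496.4,-207.7) agrees with w8.

```bash
python3 -m pendant '[[0,0,-25,2],[0,0,-45,2],[0,0,-53,2],[0,0,-53,2]]'; python3 -m pendant '[[0,0,0,0],[0,0,0,0],[0,0,0,0],[0,0,0,0],[0,0,0,0]]' 255 40;python3 -m pendant '[[0,0,0,0],[0,0,0,0]]'; python3 -m pendant '[[0,0,40,0],[0,0,90,0],[0,20,120,0],[0,70,120,4],[0,120,120,8]]'
```

```text
time: 14.5
ee_pos: [0.4963, -0.2081, 0.2035]
orientation: [-2.53, -1.862, 0.0]
ft_force: [0.1, -0.3, 0.5]
finger_gap: 0.0858
gripper_force: 0.0
time: 15.0
ee_pos: [0.4962, -0.2083, 0.2035]
orientation: [2.53, 1.862, 0.0]
ft_force: [-0.0, 0.3, -0.3]
finger_gap: 0.0125
gripper_force: 5.6
time: 15.2
ee_pos: [0.4963, -0.2084, 0.2035]
orientation: [2.53, 1.862, 0.0]
ft_force: [-0.4, -0.1, 3.3]
finger_gap: 0.0122
gripper_force: 41.8
time: 15.7
ee_pos: [0.4962, -0.0877, 0.3244]
orientation: [2.393, 2.033, 0.003]
ft_force: [0.7, 1.0, -1.1]
finger_gap: 0.0119
gripper_force: 41.3
```

```bash
python3 -m pendant '[[0,50,0,4],[0,100,0,7],[0,150,0,7],[-10,195,0,7],[-30,235,0,7]]';python3 -m pendant '[[-15,30,0,0],[-21,57,0,0],[-21,57,0,0],[-21,57,0,0],[-21,57,0,0]]'
python3 - <<'E'
from h import *
snap("wrist","w10");snap("side","s10");snap("scene","c10")
s=read_state();print(s["time"],s["ee_pos"]*1000,R.from_rotvec(s["orientation"]).as_matrix()[:2,1])
crop("w10","w10b",0,0,512,384,1.56)
E
```

```text
time: 16.2
ee_pos: [0.4662, 0.1493, 0.3233]
orientation: [2.264, 2.177, 0.002]
ft_force: [0.3, -0.1, -0.7]
finger_gap: 0.0121
gripper_force: 41.3
time: 16.7
ee_pos: [0.4454, 0.2026, 0.3232]
orientation: [2.267, 2.174, -0.001]
ft_force: [0.9, 0.6, -0.5]
finger_gap: 0.012
gripper_force: 41.3
16.85 [445.49518638 202.57442024 323.28433213] [ 0.99909659 -0.0424972 ]
```

View pics/w10b.png

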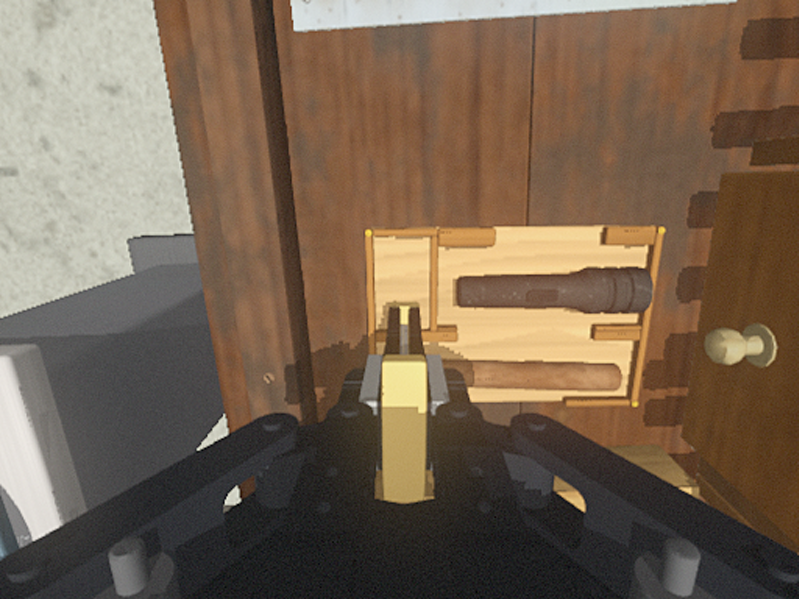

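w10: cutter held upright above the pocket (pocket px ~(375–435, 235–330)), lighter and cigar lying properly in their cradles.

```bash
python3 -m pendant '[[0,2,-45,0.4],[0,2,-80,0.4],[0,2,-100,0.4],[0,2,-110,0.4],[0,2,-113,0.4]]'; python3 -m pendant '[[0,0,-1,0],[0,0,-1,0]]'; python3 -m pendant '[[0,0,0,0],[0,0,0,0],[0,0,0,0],[0,0,0,0]]' 180;  python3 -m pendant '[[0,0,10,0],[0,0,40,0],[0,0,90,0],[0,-20,130,0],[0,-60,150,0]]'
python3 - <<'E'
from h import *
snap("wrist","w11")
s=read_state();print(s["time"],s["ee_pos"]*1000,R.from_rotvec(s["orientation"]).as_matrix()[:2,1],s["finger_gap"])
crop("w11","w11b",0,0,512,384,1.56)
E
```

```text
time: 17.35
ee_pos: [0.4452, 0.2051, 0.2097]
orientation: [-2.259, -2.183, 0.002]
ft_force: [0.1, -0.3, -1.0]
finger_gap: 0.0123
gripper_force: 41.3
time: 17.55
ee_pos: [0.4457, 0.2058, 0.2102]
orientation: [2.258, 2.183, 0.003]
ft_force: [0.2, -0.4, -0.7]
finger_gap: 0.0116
gripper_force: 41.3
time: 17.95
ee_pos: [0.4452, 0.2058, 0.2095]
orientation: [2.258, 2.184, 0.001]
ft_force: [0.7, 0.8, 0.5]
finger_gap: 0.0251
gripper_force: 0.0
time: 18.45
ee_pos: [0.4461, 0.1475, 0.3631]
orientation: [2.252, 2.189, 0.01]
ft_force: [0.8, -0.5, 0.3]
finger_gap: 0.0253
gripper_force: 0.0
18.5 [446.48387947 138.88368151 364.52791444] [ 0.99922914 -0.03882468] 0.02496649777627077
```

View pics/w11b.png

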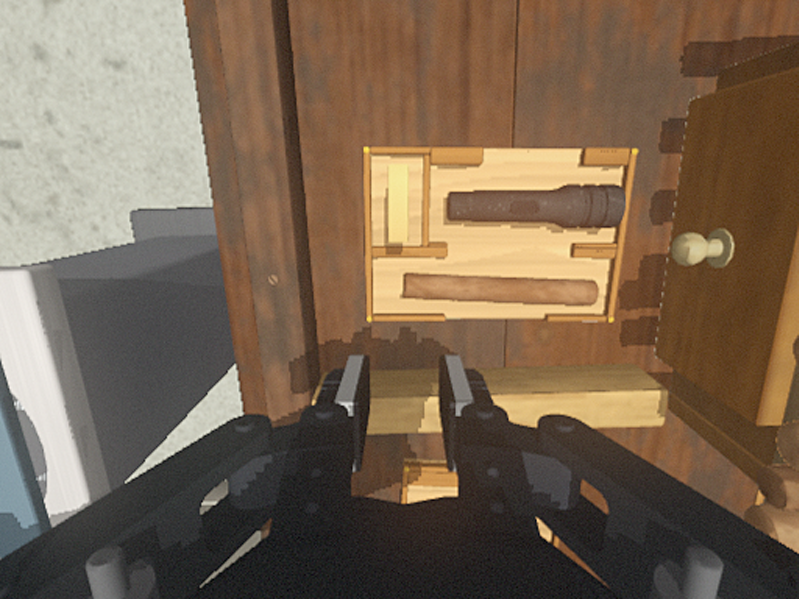

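w11: the tasting kit is complete – cutter upright in the cross pocket at (398,205), lighter (447–625,205), cigar (403–598,290). My viewing budget is used, so from here I check by measurement in code.

```bash
python3 -m pendant '[[10,-50,0,0],[25,-95,0,0],[40,-140,0,0],[50,-185,0,0],[60,-230,0,0]]' 0;python3 -m pendant '[[10,-48,-10,0],[10,-98,-20,0],[10,-146,-40,0],[10,-196,-60,0],[10,-206,-70,0]]';python3 -m pendant '[[0,0,0,0],[0,0,0,0],[0,0,0,0]]'
python3 - <<'E'
from h import *
np.set_printoptions(precision=1,suppress=True)
snap("wrist","w12")
s=read_state();print(s["time"],s["ee_pos"]*1000,R.from_rotvec(s["orientation"]).as_matrix()[:2,1],s["joint_positions"])
print([proj("w12",p) for p in [(515.4,-290.2,49),(515.4,-262.7,49),(512,-336,60),(542.9,-290,49),(487.9,-290,49)]])
im=cv2.imread("pics/w12.png")
u,v=map(int,proj("w12",(515.4,-290.2,49)))
for dv in range(-60,50,10): print(v+dv,[tuple(int(x) for x in im[v+dv,u+du,::-1]) if 0<=v+dv<384 else 0 for du in range(-70,71,14)])
E
```

```text
time: 19.0
ee_pos: [0.5052, -0.0862, 0.3598]
orientation: [2.259, 2.184, 0.001]
ft_force: [1.2, 0.9, 0.4]
finger_gap: 0.0853
gripper_force: 0.0
time: 19.5
ee_pos: [0.5132, -0.2956, 0.2889]
orientation: [2.264, 2.176, -0.005]
ft_force: [-0.5, -0.8, -0.0]
finger_gap: 0.0853
gripper_force: 0.0
time: 19.8
ee_pos: [0.5159, -0.2887, 0.29]
orientation: [-2.256, -2.186, -0.002]
ft_force: [0.0, -0.1, 0.2]
finger_gap: 0.0852
gripper_force: 0.0
19.85 [ 516.  -288.6  290.1] [ 1. -0.] [ 0.1  0.6  0.5  1.8 -0.4  0.8  0.8]
[(np.float64(257.49492779511), np.float64(207.00793422897303)), (np.float64(256.31307410618473), np.float64(173.66013888354232)), (np.float64(255.18353733408674), np.float64(264.6314548570557)), (np.float64(291.4575309827957), np.float64(205.7095379966192)), (np.float64(223.57518691273447), np.float64(207.83561535783525))]
147 [(203, 156, 112), (188, 148, 117), (180, 150, 122), (191, 143, 110), (189, 143, 102), (195, 148, 106), (207, 157, 117), (202, 154, 114), (206, 150, 106), (205, 150, 105), (204, 149, 106)]
157 [(201, 154, 112), (188, 151, 121), (181, 147, 121), (198, 152, 11
[... 1124 characters left out ...]
 144, 119), (208, 172, 134), (255, 236, 155), (255, 240, 159), (255, 237, 156), (174, 149, 115), (202, 151, 108), (199, 146, 100), (204, 150, 106)]
227 [(185, 153, 128), (149, 113, 87), (136, 110, 85), (147, 109, 78), (171, 144, 111), (212, 188, 153), (196, 172, 139), (255, 255, 230), (159, 118, 84), (153, 110, 75), (206, 157, 113)]
237 [(129, 104, 85), (143, 106, 79), (140, 109, 85), (141, 108, 78), (160, 122, 83), (226, 206, 171), (225, 203, 166), (164, 118, 77), (157, 119, 86), (156, 107, 73), (209, 157, 108)]
247 [(123, 103, 83), (135, 108, 83), (134, 101, 82), (140, 109, 87), (160, 124, 91), (158, 117, 82), (157, 116, 79), (159, 116, 78), (158, 117, 84), (158, 112, 83), (204, 156, 115)]
```

```bash
python3 -m pendant '[[-1,-1.5,-45,0],[-1,-1.5,-75,0],[-1,-1.5,-95,0],[-1,-1.5,-103,0],[-1,-1.5,-103,0]]'; python3 -m pendant '[[0,0,0,0],[0,0,0,0],[0,0,0,0],[0,0,0,0],[0,0,0,0]]' 255 40; python3 -m pendant '[[0,0,0,0],[0,0,0,0]]'; python3 -m pendant '[[0,0,20,0],[0,0,60,0],[0,0,100,0],[0,0,100,0],[0,0,100,0]]'
```

```text
time: 20.35
ee_pos: [0.5144, -0.2908, 0.1861]
orientation: [-2.256, -2.185, 0.0]
ft_force: [0.1, -0.5, -0.5]
finger_gap: 0.0854
gripper_force: 0.0
time: 20.85
ee_pos: [0.515, -0.2921, 0.1881]
orientation: [2.256, 2.183, 0.002]
ft_force: [1.0, 1.0, 7.1]
finger_gap: 0.0534
gripper_force: 41.7
time: 21.05
ee_pos: [0.515, -0.2921, 0.1881]
orientation: [2.256, 2.183, 0.002]
ft_force: [0.9, 0.9, 6.4]
finger_gap: 0.0533
gripper_force: 41.7
time: 21.55
ee_pos: [0.5145, -0.2918, 0.2875]
orientation: [2.256, 2.183, 0.002]
ft_force: [0.4, 0.2, -1.7]
finger_gap: 0.0529
gripper_force: 42.9
```

```bash
python3 -m pendant '[[8,45,0,-1],[16,90,0,-3],[24,135,0,-3],[28,180,0,-3],[28,218,0,-3]]'; python3 -m pendant '[[0,0,0,0],[0,0,0,0],[0,0,0,0],[0,0,0,0]]'
python3 - <<'E'
from h import *
np.set_printoptions(precision=1,suppress=True)
s=read_state();print(s["time"],s["ee_pos"]*1000,R.from_rotvec(s["orientation"]).as_matrix()[:2,1]*100)
E
```

```text
time: 22.05
ee_pos: [0.5419, -0.0707, 0.2849]
orientation: [-2.311, -2.125, 0.002]
ft_force: [0.6, 0.8, -0.6]
finger_gap: 0.0531
gripper_force: 42.9
time: 22.45
ee_pos: [0.5418, -0.0754, 0.286]
orientation: [2.317, 2.121, -0.001]
ft_force: [0.1, -0.1, -1.3]
finger_gap: 0.0531
gripper_force: 42.9
22.45 [541.8 -75.4 286. ] [99.6 -8.8]
```

```bash
python3 -m pendant '[[0,0,-45,0],[0,0,-70,0],[0,0,-85,0],[0,0,-91,0],[0,0,-92,0]]'; python3 -m pendant '[[0,0,-1,0],[0,0,-1,0]]';python3 -m pendant '[[0,0,0,0],[0,0,0,0],[0,0,0,0],[0,0,0,0]]' 30; python3 -m pendant '[[0,0,30,0],[0,0,80,0],[0,-50,125,0],[0,-100,140,0],[0,-140,140,0]]' 0; python3 -m pendant '[[-10,-50,0,0],[-10,-80,0,0],[-10,-80,0,0],[-10,-80,0,0]]'
python3 - <<'E'
from h import *
np.set_printoptions(precision=1,suppress=True)
snap("wrist","w13")
s=read_state();print(s["time"],s["ee_pos"]*1000,R.from_rotvec(s["orientation"]).as_matrix()[:2,1]*100)
im=cv2.imread("pics/w13.png")
print("pot",proj("w13",(542,-73.6,54)),[proj("w13",(542+a,-73.6+b,54)) for a,b in((27,0),(-27,0),(0,27),(0,-27))])
u,v=map(int,proj("w13",(512,-336,60)));print(u,v,proj("w13",(512,-336,0)))
for dv in range(-44,61,6): print(v+dv,' '.join('%3d,%3d,%3d'%tuple(im[v+dv,u+du,::-1]) if 0<=v+dv<384 else '-' for du in range(-36,37,6)))
E
```

```text
time: 22.95
ee_pos: [0.5422, -0.0745, 0.1942]
orientation: [2.316, 2.123, -0.0]
ft_force: [0.6, -0.5, -0.8]
finger_gap: 0.0534
gripper_force: 42.8
time: 23.15
ee_pos: [0.5427, -0.074, 0.1942]
orientation: [2.314, 2.123, 0.002]
ft_force: [0.1, -0.1, -1.7]
finger_gap: 0.053
gripper_force: 42.8
time: 23.55
ee_pos: [0.5423, -0.0738, 0.1935]
orientation: [2.314, 2.124, 0.0]
ft_force: [0.6, -0.4, -0.3]
finger_gap: 0.0753
gripper_force: 0.0
time: 24.05
ee_pos: [0.5431, -0.2075, 0.3352]
orientation: [2.309, 2.125, 0.005]
ft_force: [0.7, -0.4, 0.7]
finger_gap: 0.0856
gripper_force: 0.0
time: 24.45
ee_pos: [0.5319, -0.287, 0.3322]
orientation: [-2.316, -2.122, -0.0]
ft_force: [0.8, 0.7, 0.4]
finger_gap: 0.0857
gripper_force: 0.0
24.5 [ 532.4 -285.7  332.1] [99.6 -8.5]
pot (np.float64(246.26323713869897), np.float64(-90.12446032464322)) [(np.float64(283.3167816050839), np.float64(-94.19969911200258)), (np.float64(209.44433852624846), np.float64(-86.07502845802571)), (np.float64(242.38390514672622), np.float64(-137.9016446901913)), (np.float64(249.8676781139255), np.float64(-45.73278635487776))]
[... 2251 characters left out ...]
 168,155,113 112, 86, 61  78, 58, 46 104, 76, 59 113, 74, 52
284 107, 81, 58  96, 68, 49 105, 74, 44  95, 68, 53 113, 85, 58 150,131, 94 197,178,133 195,179,133 102, 84, 67 107, 80, 60  91, 65, 41 106, 79, 58 113, 85, 62
290 110, 78, 54  96, 71, 54 108, 79, 53 101, 73, 51 113, 83, 57 114, 83, 58 106, 77, 63  97, 76, 65  97, 79, 59  98, 77, 58 105, 73, 54  98, 80, 65 108, 81, 58
296 107, 79, 57  93, 68, 53 114, 82, 60 108, 80, 56  97, 75, 58 114, 84, 59 110, 80, 57  96, 76, 58  94, 73, 57  95, 75, 55  97, 75, 58  80, 66, 47  75, 57, 48
302  62, 49, 37  67, 53, 46  69, 58, 46  67, 54, 44  71, 49, 43  75, 57, 47  75, 54, 46  70, 56, 42  70, 56, 38  72, 52, 44  70, 58, 45  75, 57, 45  84, 66, 51
```

```bash
python3 -m pendant '[[-15,-40,0,0],[-15,-65,0,0],[-15,-65,0,0],[-15,-65,0,0],[-15,-65,0,0]]'
python3 - <<'E'
from h import *
np.set_printoptions(precision=1,suppress=True)
snap("wrist","w14")
s=read_state();print(s["time"],s["ee_pos"]*1000,R.from_rotvec(s["orientation"]).as_matrix()[:2,1]*100)
H={}
for n in("w13","w14"):
    im=cv2.imread(f"pics/{n}.png").astype(int)
    m=((im[...,2]-im[...,1]<23)&(im[...,1]-im[...,0]>20)&(im[...,2]>118)).astype(np.uint8)
    m=cv2.morphologyEx(m,cv2.MORPH_OPEN,np.ones((3,3)))
    k,l,st,c=cv2.connectedComponentsWithStats(m)
    u,v=proj(n,(513,-345,40))
    i=min([j for j in range(1,k) if st[j,4]>60],key=lambda j:np.hypot(*(c[j]-(u,v)))); 
    print(n,(u,v),st[i],c[i])
    x,y,w,h,_=st[i]
    for r in range(y,y+h,2): q=np.where(l[r]==i)[0];print((r,q.min(),q.max()),end=' ')
    print()
    print("foot0",onz(n,c[i][0],y,0),"bottom edge",onz(n,c[i][0],y+h,.06))
E
```

```text
time: 25.0
ee_pos: [0.5181, -0.3494, 0.332]
orientation: [-2.31, -2.127, -0.002]
ft_force: [1.2, -0.1, -0.3]
finger_gap: 0.0852
gripper_force: 0.0
25.05 [ 518.1 -349.5  332.1] [99.7 -8.3]
w13 (np.float64(245.37941391121043), np.float64(243.8116184684177)) [234 246  23  43 751] [245.4 268.2]
(246, np.int64(244), np.int64(246)) (248, np.int64(241), np.int64(252)) (250, np.int64(240), np.int64(253)) (252, np.int64(240), np.int64(254)) (254, np.int64(239), np.int64(254)) (256, np.int64(239), np.int64(254)) (258, np.int64(238), np.int64(254)) (260, np.int64(238), np.int64(254)) (262, np.int64(238), np.int64(254)) (264, np.int64(237), np.int64(254)) (266, np.int64(236), np.int64(254)) (268, np.int64(235), np.int64(255)) (270, np.int64(234), np.int64(256)) (272, np.int64(234), np.int64(256)) (274, np.int64(234), np.int64(256)) (276, np.int64(234), np.int64(256)) (278, np.int64(234), np.int64(255)) (280, np.int64(235), np.int64(255)) (282, np.int64(235), np.int64(254)) (284, np.int64(236), np.int64(253)) (286, np.int64(238), np.int64(251)) (288, np.int64(242), np.int64(247)) 
foot0 [ 508.9 -
[... 165 characters left out ...]
64(251), np.int64(256)) (199, np.int64(248), np.int64(259)) (201, np.int64(246), np.int64(260)) (203, np.int64(245), np.int64(261)) (205, np.int64(245), np.int64(261)) (207, np.int64(245), np.int64(261)) (209, np.int64(244), np.int64(261)) (211, np.int64(242), np.int64(262)) (213, np.int64(242), np.int64(262)) (215, np.int64(241), np.int64(264)) (217, np.int64(240), np.int64(264)) (219, np.int64(240), np.int64(264)) (221, np.int64(241), np.int64(264)) (223, np.int64(241), np.int64(263)) (225, np.int64(242), np.int64(263)) (227, np.int64(243), np.int64(261)) (229, np.int64(245), np.int64(260)) (231, np.int64(248), np.int64(256)) 
foot0 [ 509.7 -368.2    0. ] bottom edge [ 509.4 -385.5   60. ]
```

Run:
```python
from h import *
np.set_printoptions(precision=1,suppress=True)
print(tri(("w13",245.2,275.5),("w14",252.4,218.5)), tri(("w13",245,289),("w14",252.3,232)),tri(("w13",246,246),("w14",253,197)))
```

```text
(array([ 510.3, -374.7,   52.3]), array([0.1, 0.1])) (array([ 509.3, -385.6,   59.7]), array([0., 0.])) (array([ 509.7, -369.2,   -3.7]), array([0.5, 0.5]))
```

```bash
python3 -m pendant '[[-8,-26,-30,0],[-8,-26,-60,0],[-8,-26,-60,0],[-8,-26,-60,0],[-8,-26,-60,0]]'
python3 - <<'E'
from h import *
np.set_printoptions(precision=1,suppress=True)
snap("wrist","w15")
s=read_state();print(s["time"],s["ee_pos"]*1000,R.from_rotvec(s["orientation"]).as_matrix()[:2,1]*100)
n="w15"
im=cv2.imread(f"pics/{n}.png").astype(int)
m=((im[...,2]-im[...,1]<23)&(im[...,1]-im[...,0]>20)&(im[...,2]>118)).astype(np.uint8)
m=cv2.morphologyEx(m,cv2.MORPH_OPEN,np.ones((3,3)))
k,l,st,c=cv2.connectedComponentsWithStats(m)
u,v=proj(n,(510,-375,40))
i=min([j for j in range(1,k) if st[j,4]>60],key=lambda j:np.hypot(*(c[j]-(u,v)))); 
print((u,v),st[i],c[i]);x,y,w,h,_=st[i]
print(onz(n,x+w/2,y+h,.06),tri(("w15",x+w/2,y+h),("w13",245,289)))
E
```

```text
time: 25.55
ee_pos: [0.5103, -0.3771, 0.274]
orientation: [2.311, 2.125, 0.002]
ft_force: [-0.0, -0.4, 0.3]
finger_gap: 0.0852
gripper_force: 0.0
25.6 [ 510.2 -377.3  274.1] [99.6 -8.4]
(np.float64(257.0353997013507), np.float64(205.05206799611707)) [241 184  32  44 915] [256.7 206.1]
[ 509.1 -385.8   60. ] (array([ 509.1, -386.6,   58.2]), array([0.1, 0.1]))
```

```bash
python3 -m pendant '[[-0.5,1.5,-35,0],[-0.5,1.5,-60,0],[-0.5,1.5,-74,0],[-0.5,1.5,-74,0]]'; python3 -m pendant '[[0,0,0,0],[0,0,0,0],[0,0,0,0],[0,0,0,0],[0,0,0,0]]' 255 30; python3 -m pendant '[[0,0,0,0],[0,0,0,0]]'; python3 -m pendant '[[0,0,20,0],[0,0,60,0],[0,0,100,0],[0,0,100,0],[0,0,100,0]]'
```

```text
time: 26.0
ee_pos: [0.5085, -0.3756, 0.1975]
orientation: [-2.313, -2.123, 0.0]
ft_force: [1.0, 0.4, 0.3]
finger_gap: 0.0852
gripper_force: 0.0
time: 26.5
ee_pos: [0.509, -0.3764, 0.1992]
orientation: [2.314, 2.123, 0.001]
ft_force: [-0.0, 0.0, 4.8]
finger_gap: 0.0228
gripper_force: 29.3
time: 26.7
ee_pos: [0.509, -0.3764, 0.1992]
orientation: [2.314, 2.123, 0.001]
ft_force: [-0.3, 0.9, 6.1]
finger_gap: 0.0228
gripper_force: 29.5
time: 27.2
ee_pos: [0.5088, -0.3761, 0.299]
orientation: [2.313, 2.124, 0.001]
ft_force: [0.3, 0.7, -1.9]
finger_gap: 0.0229
gripper_force: 29.6
```

```bash
python3 -m pendant '[[-10,45,0,0],[-18,92,0,0],[-26,140,0,0],[-34,186,0,0],[-39,232,0,0]]'; python3 -m pendant '[[0,40,0,0],[0,77,0,0],[0,77,0,0],[0,77,0,0],[0,77,0,0]]'
python3 - <<'E'
from h import *
np.set_printoptions(precision=1,suppress=True)
snap("wrist","w16")
s=read_state();print(s["time"],s["ee_pos"]*1000,R.from_rotvec(s["orientation"]).as_matrix()[:2,1]*100)
n="w16"
im=cv2.imread(f"pics/{n}.png").astype(int)
# held punch: tip (foot) relative to TCP
m=((im[...,2]-im[...,1]<23)&(im[...,1]-im[...,0]>20)&(im[...,2]>118)).astype(np.uint8)
m=cv2.morphologyEx(m,cv2.MORPH_OPEN,np.ones((3,3)))
k,l,st,c=cv2.connectedComponentsWithStats(m)
print(proj(n,(469.6,-67,120)),[(st[j].tolist(),c[j]) for j in range(1,k) if st[j,4]>100])
E
```

```text
time: 27.7
ee_pos: [0.4681, -0.1421, 0.297]
orientation: [-2.313, -2.122, 0.003]
ft_force: [1.4, 0.5, -0.6]
finger_gap: 0.0225
gripper_force: 29.7
time: 28.2
ee_pos: [0.4693, -0.0681, 0.2978]
orientation: [-2.316, -2.123, 0.002]
ft_force: [0.5, -0.2, -0.5]
finger_gap: 0.0227
gripper_force: 29.7
28.25 [469.3 -68.4 298. ] [99.6 -8.8]
(np.float64(258.9073098319918), np.float64(236.38328695893983)) [([323, 184, 59, 49, 578], array([359.1, 217.8])), ([236, 226, 47, 65, 2268], array([258.2, 261. ]))]
```

```bash
python3 -m pendant '[[0,1,-45,0],[0,1,-70,0],[0,1,-85,0],[0,1,-91,0],[0,1,-92.5,0]]'; python3 -m pendant '[[0,0,-1,0],[0,0,-1,0]]';python3 -m pendant '[[0,0,0,0],[0,0,0,0],[0,0,0,0],[0,0,0,0]]' 150; python3 -m pendant '[[0,0,30,0],[0,0,80,0],[0,-40,125,0],[0,-80,150,0],[0,-80,150,0]]'; python3 -m pendant '[[0,0,0,0],[0,0,0,0],[0,0,0,0],[0,0,0,0]]'
python3 - <<'E'
from h import *
np.set_printoptions(precision=1,suppress=True)
snap("wrist","w17");snap("side","s17");snap("scene","c17")
s=read_state();print(s["time"],s["ee_pos"]*1000,s["finger_gap"])
n="w17"
im=cv2.imread(f"pics/{n}.png").astype(int)
for nm,p in [("punch top",(469.6,-67.3,65)),("punch foot",(469.6,-67.3,5)),("pot rim",(542.3,-73.8,54)),("pot bottom",(542,-73.8,5)),("cutter",(445,205,74))]: print(nm,proj(n,p))
for cn in("s17","c17"):
    print(cn,[np.round(proj(cn,p)) for p in [(469.6,-67.3,65),(469.6,-67.3,5),(542.3,-73.8,54),(445,205,74)]])
u,v=map(int,proj(n,(469.6,-67.3,35)))
for r in range(v-30,v+42,6): print(r,' '.join('%3d,%3d,%3d'%tuple(im[r,u+du,::-1]) for du in range(-40,41,8)))
E
```

```text
time: 28.75
ee_pos: [0.4695, -0.0672, 0.2055]
orientation: [-2.316, -2.122, 0.002]
ft_force: [-0.7, -0.5, -0.6]
finger_gap: 0.023
gripper_force: 29.7
time: 28.95
ee_pos: [0.47, -0.0664, 0.2056]
orientation: [2.314, 2.123, 0.001]
ft_force: [-0.5, -0.2, -0.5]
finger_gap: 0.0227
gripper_force: 29.7
time: 29.35
ee_pos: [0.4697, -0.0661, 0.2051]
orientation: [2.314, 2.124, 0.0]
ft_force: [-0.4, -0.3, -0.5]
finger_gap: 0.0351
gripper_force: 0.0
time: 29.85
ee_pos: [0.47, -0.1511, 0.3588]
orientation: [2.315, 2.112, 0.005]
ft_force: [0.4, 0.4, -0.7]
finger_gap: 0.0354
gripper_force: 0.0
time: 30.25
ee_pos: [0.4695, -0.145, 0.3539]
orientation: [-2.312, -2.125, 0.002]
ft_force: [0.6, 0.3, 0.4]
finger_gap: 0.0354
gripper_force: 0.0
30.4 [ 469.7 -145.6  354.4] 0.03486559718631905
punch top (np.float64(251.67902873442043), np.float64(106.72028513912525))
punch foot (np.float64(253.09207588288868), np.float64(108.6414745534901))
pot rim (np.float64(329.7214127405938), np.float64(107.46768270303644))
pot bottom (np.float64(318.4956582185117), np.float64(108.94471128679247))
cutter (np.float64(168
[... 1154 characters left out ...]
,217,160 249,211,149
119 142,109, 83 143,108, 76 225,167, 92 242,204,144 184,148, 97 142,118, 77 192,152,102 252,215,154 193,137, 74 255,220,158 255,223,163
125 148,108, 74 133, 97, 70 226,168, 97 247,210,149 182,143, 97 187,149,102 188,149,103 248,211,152 199,142, 79 251,214,154 255,217,154
131 146,106, 77 144,107, 79 221,163, 95 243,207,147 245,211,151 180,146, 95 243,207,148 241,206,147 206,149, 82 254,217,157 251,212,152
137 141,103, 76 135,105, 78 209,155, 89 217,162, 88 222,165, 95 222,164, 91 223,165, 93 224,166, 93 210,152, 87 253,216,153 252,214,154
143 138, 99, 70 133, 98, 69 206,149, 80 224,165, 94 224,166, 94 224,164, 92 226,169,100 225,170, 96 214,161, 89 245,207,148 255,219,158
```

Run:
```python
from h import *
im=cv2.imread("pics/w17.png")
print([proj("w17",(542.3+a,-73.8+b,54)) for a,b in((27,0),(-27,0),(0,27),(0,-27))])
for r in range(60,160,9): print(r,' '.join('%3d,%3d,%3d'%tuple(im[r,u,::-1]) for u in range(280,385,9)))
print(cv2.HoughCircles(cv2.medianBlur(cv2.cvtColor(im[50:165,275:390],cv2.COLOR_BGR2GRAY),3),cv2.HOUGH_GRADIENT,1,20,param1=80,param2=12,minRadius=20,maxRadius=34))
```

```text
[(np.float64(358.62725411241934), np.float64(104.89825445303558)), (np.float64(300.96232333393596), np.float64(110.02406623172318)), (np.float64(329.2836866018076), np.float64(76.55026557712222)), (np.float64(330.1349192698962), np.float64(136.6744234432242))]
60 151,108, 72 143,104, 63 146, 96, 67 125, 88, 62 155,105, 68 142, 92, 60 145, 99, 68 143, 97, 62 143, 98, 61 142, 92, 52 140, 89, 55 142, 91, 52
69 185,130, 69 130, 93, 58 126, 85, 51 127, 90, 55 123, 88, 54 119, 88, 55 119, 85, 50 132, 99, 65 130, 96, 58 191,136, 72 144, 95, 61 147, 98, 62
78 221,165, 93 253,220,159 253,219,158 252,220,159 252,220,161 254,218,156 237,208,157 243,206,144 242,206,147 224,166, 95 149, 99, 66 141, 91, 49
87 224,165, 95 251,214,154 252,215,155 255,219,155 215,193,160 159,123, 71 153,119, 62 122, 96, 76 216,190,151 224,166, 91 146,100, 60 144, 97, 66
96 224,167, 94 251,212,151 254,218,154 215,192,157 218,178,107 220,182,109 226,188,112 160,125, 77 119, 98, 72 225,168, 98 144, 95, 63 144, 94, 63
105 223,166, 92 248,211,150 142,114, 85 216,178,115 218,181,106 220,181,108 220,181,108 178,140, 81 125,
[... 299 characters left out ...]
,164 141, 99, 65 145,100, 65 136, 95, 63
132 220,161, 93 254,215,156 191,153,101 185,145, 97 221,199,167 207,169, 99 126,109, 83 204,184,152 194,158,106 147,101, 71 146, 99, 58 147,100, 66
141 221,166, 96 251,213,151 252,213,152 189,152,103 188,149,101 187,150,104 246,209,148 244,207,148 184,144, 94 150,103, 73 145, 98, 62 139, 92, 57
150 177,122, 69 174,120, 72 177,124, 73 181,126, 69 183,125, 69 179,128, 73 181,129, 75 174,121, 67 135, 94, 56 143, 98, 65 147,102, 62 139, 97, 63
159 138, 95, 72 147,104, 70 148,102, 66 150,105, 70 138,103, 83 145,100, 67 142, 99, 65 143,101, 67 141,100, 74 146, 95, 61 144, 95, 62 143, 96, 61
[[[ 55.5  55.5  27.9]
  [ 39.5  70.5  32.3]
  [111.5  39.5  29.9]]]
```

```bash
python3 -c "
from workcell import finish_job
print(finish_job())"
```

```text
the job is handed in; nothing more can be done
None
```

Both kits are made up and the job is handed in at about 30 s of robot time: pictures show the tasting kit in place and image measurements show the pot and punch upright in their pockets; that each piece sits on its tray floor is inferred from release heights, and the ring gauge and gum brush were never touched.

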